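# Start a spinner flask on its stirrer

### The job

Put the spinner flask (the one with the side arm) upright in the middle of the stirrer's round plate, set down gently, turned so that its side arm, and the sensor window below the arm, faces the reader head squarely. Then lift the splash cover right up, flip the toggle under it over to on (away from its leaning side, towards the cover's hinge), and lower the cover until it is fully closed. Leave the other things on the bench where they stand.

Things in the scene. Friction and masses are not known exactly. Their poses are not given: they have to be found in the camera images.
- flask_center (a point): Centre of the spinner flask, on its axis, half-way up: 73 mm above its foot. Clear glass flask, body 76 mm diameter, 146 mm tall over all, about 0.4 kg, stands upright on the bench. A capped side arm leaves its shoulder 45 degrees upward: +x of this frame points the way the arm points, +z is up. A round white sensor window (22 mm) sits on the wall below the arm, 33 mm above the foot.
- flask_arm (a point): Outer end of the flask's side-arm cap (29 mm diameter), 72 mm out from the flask's axis and 112 mm above its foot.
- plate (a point): Centre of the top face of the stirrer's round steel drive plate (94 mm diameter, 55 mm above the bench), where the flask is to stand. +x points level from the plate's centre to the reader head (roughly away from the robot), z up. A thin black line on the plate runs from its middle to the reader.
- reader (a point): Lens of the reader head, 54 mm from the plate's centre and 33 mm above the plate. The head is a grey block 44 mm wide, rising 45 mm above the plate, fixed at the plate's far side; the flask's side arm passes above it.
- cover (a joint): Angle of the splash cover: 0 closed, 1.75 rad fully open (leaning back on its stop). Starts closed or a little ajar. Its hinge has friction: it stays where it is left; about 1 N at the tab moves it.
- cover_hinge (a point): Middle of the cover's hinge line, 54 mm above the bench, at the far edge of the cover; the line runs along y of the stirrer. This frame turns with the cover; at angle 0 its axes are the stirrer's. The cover is a clear plastic dome 81 mm long (from the hinge towards -x, the robot's side), 72 mm wide, 50 mm high. It opens up and away, towards +x.
- cover_tab (a point): Grip point on the cover's grey pull tab, a lug 14 mm thick (y) and 14 mm high standing 37 mm out from the top of the cover's front wall; the point is 25 mm out from the wall. Pinch it from above, a finger on either side (along y). Cover closed: 106 mm in front of (-x) and 42 mm above the hinge line, 46 mm above the stirrer's top, nothing under it. It swings up and over with the cover and turns in the fingers.
- toggle (a joint): Toggle switch under the cover: 0 off (leaning towards -x of the stirrer), 0.8 rad fully on (leaning towards +x, the hinge side). Stays where it is left; about 1 to 2 N at its tip moves it.
- toggle_tip (a point): Tip of the black bat handle of the toggle (13 mm thick), about 40 mm from its pivot. The pivot lies on the middle line of the cover, 42 mm in front of (-x) the hinge line and 3 mm above the stirrer's top.
- plain_flask: Bystander: similar flask with the same cap but without a side arm, 76 mm diameter, 146 mm tall. Origin at its foot.
- media_bottle: Bystander: amber bottle, 76 mm diameter, 165 mm tall. Origin at its foot.
- beaker: Bystander: glass beaker, 68 mm diameter, 75 mm tall. Origin at its foot.
- tip_box: Bystander: pipette tip box, 85 by 122 by 57 mm. Origin under its centre.
- plate_stack: Bystander: stack of three well plates, 87 by 129 by 45 mm. Origin under its centre.
- timer: Bystander: bench timer, 62 by 70 by 22 mm. Origin under its centre.
- reagent_jar: Bystander: white jar, 60 mm diameter, 90 mm tall. Origin at its foot.
- flask_cap (a point): Middle of the flask's ribbed white screw cap, 50 mm diameter, 28 mm high, on the axis, 59 mm above the flask's centre and 132 mm above its foot: grip it here from above. The side arm's cap stands 42 mm and more out from the axis, 30 mm wide and up to 122 mm above the foot, so put the fingers at the two sides, across the arm, not over it.
- flask: The same spinner flask; origin at the middle of its foot, same axes as its centre.
- stirrer: The stirrer, fixed: a white box 180 mm (x) by 340 mm (y), its top 50 mm above the bench. Origin under its centre, axes as for the plate. The plate's centre lies at +85 mm in y, the covered toggle at -90 mm in y. A black speed knob, 34 mm wide and 14 mm high, near its front edge is not used.
Not all that is in view belongs to the job. Leave any pink look-alike of the flask alone.

How it is judged:
By the outcome, as a careful person would: the job done as asked, in the order asked, and still so for the second after the job is handed in, with the robot touching nothing.
It also fails if it takes over 72 s, if anything falls off the work surface, if the arm or the gripper's body presses on something with over 40 N, if the wrist force passes 120 N, or if a joint passes its speed limit or range.

### The arm

A 7-joint arm with a two-finger parallel gripper is mounted at the origin on the work surface. World frame = base frame: x ahead of the robot, y to its left, z up, the work surface at z = 0. Lengths are in m, angles in degrees, forces in N, time in s.
With the tool pointing down it reaches from about 0.425 to 0.875 m from the base axis. Payload 4.7 kg.
Tool frame: the origin (TCP) lies between the finger pads; the fingertips stand 19 mm ahead of it and the grasp point (between the pads) is the TCP; x points along the fingers, z is the direction in which the jaws open and shut, and the axes are right-handed (so a half turn about x gives the same grasp; the last joint's range is limited). The gripper opens to 87 mm and grips with 3 to 60 N. Pads are 19 mm wide; open, the fingers measure 117 mm over their backs; the gripper's body (75 mm by 190 mm) begins 51 mm behind the grasp point.
Start: joints at [-63.363, 18.392, -4.016, 83.108, 1.295, 78.541, -3.26], TCP at [0.283, 0.585, 0.242] pointing down, gripper open.
Joint ranges: [-163.93, 163.93], [-17.29, 119.83], [-79.2, 71.16], [3.27, 140.29], [-89.18, 269.18], [5.43, 117.66], [-154.24, 154.24]. Speed limits (degrees/s): [147.25, 147.25, 180, 180, 180, 180, 180].

### API

Orientations are given as [roll, pitch, yaw] about the fixed x, y, z axes, in that order (R = Rz(yaw) Ry(pitch) Rx(roll)).
In Python, from cell import monitor, read_camera, camera_model, env, regions_of gives the robot as it stands. The module is installed in compiled form; this text tells all that it offers.
- The arm moves only by the tool step_arm, never from a script. Its argument "deltas" is a list of rows, each a list of 5 numbers: the gripper's target within -1 to 1 (fully open at 1, half-way at 0, shut at -1), then the shift along the tool's x, y, z in m, then the turn about the tool's x in degrees. A call has 1 to 12 rows; each row is the pose to reach, as a shift and turn from the pose commanded when the call began, along the tool's axes at that moment; what a row does not reach only later rows make up. A row lasts 1/8 s, in which the tool goes at most 62.5 mm and 10.7 degrees, less where a joint would pass 70% of its speed; a pose out of reach is approached as far as the arm can. A call with a gripper value outside its range is refused whole. The fingers move at their own pace and stop on an object; "newtons" is the grip in N (left out, the last holds). Time passes only in rows, so rows that repeat a pose let the fingers close. It gives the time, the measured TCP pose, the force and the opening at its end, in the units of the state.
- monitor.get_obs(): the state, without advancing time (a new reading comes with each control period).
- read_camera(name): name is "scene" or "top"; returns (picture, depth): 384x512x3 uint8, red, green, blue; 384x512 float32, m along the optical axis (not along the pixel's ray), 0 where there is no reading.
- camera_model(name): a dict with "fx", "fy", "cx", "cy" (pixels), "k1" (the pictures are not rectified: a ray, as slopes to the right and down, at radius r is drawn at 1 + k1 r^2 times it, then the intrinsics apply), "xyz" and "attitude" of the camera in the world. Camera axes: x right, y down, z forward; pixel columns grow to the right and rows downward; lengths in m; the calibration is good to about 2 mm. A picture is of the moment at which its call begins. camera_model takes no time and is no camera call.
- env.sign_off(): hands the job in, once; it reports no verdict.
Trained networks look in the newest picture that a camera, given by its name, has taken for a name from the list of things; names that differ only in an ending like _2 or _b are one class to them, and where a whole thing is asked for, a point or a joint stands for the part that bears it (a point fixed in the world has none). Each returns a list of dicts, best first, with "p" (0 to 1); they miss things now and then, are a little off and sometimes report something else, mostly with a low value. They report only what shows in the picture. A call takes as long as a camera call. They do not tell look-alikes from the thing itself.
- regions_of(camera, thing): "pixels" (384x512 bool, what is visible of it) and "pixel" ([column, row] in pixels, amid what is visible of it).
The state is a dict: "time_s": time; "qpos": joint angles; "joint_velocities": joint speeds; "effort": joint torques, N m; "tool_pos": TCP position; "tool_rot": TCP orientation; "force": force on the tool from outside, world axes, zero at the start; "wrist_torque": the same for the moment, N m; "grip_width": finger opening in m.
Only numpy, scipy, OpenCV 4.12 (cv2) and the standard library are available. Lean on these libraries where they do the work, as an engineer would, in place of code of your own. Each camera call takes 0.05 s, during which the arm holds its last target. There are 200 camera calls.

## Working session

There is one attempt and no reset: what is moved stays moved. The work goes in short steps, Python scripts to look and compute and a tool call to move; the robot and the scene stay as the last step left them, time stands still between calls to the robot, and variables do not carry over. Pictures are saved under pics/ and viewed, about 8 in all and at most 12, crops included, and the job is handed in when it is done.

Besides the shell and the picture viewer there is one more tool, called after "Emit:" as name(argument=value, ...) on one line, values as JSON. step_arm: Moves the arm, as the interface text tells. Its arguments: {"type":"object","properties":{"deltas":{"type":"array"},"newtons":{"type":"number"}},"required":["deltas"]}

```bash
mkdir -p pics
cat > h.py <<'E'
import numpy as np, cv2
from scipy.spatial.transform import Rotation as R
from cell import monitor, read_camera, camera_model, env, regions_of
def cam(n):
    m=camera_model(n); return m, R.from_euler('xyz',m['attitude'],degrees=True).as_matrix(), np.array(m['xyz'])
def rays(n,uv):
    m,Rm,t=cam(n); uv=np.atleast_2d(np.asarray(uv,float))
    d=np.c_[(uv[:,0]-m['cx'])/m['fx'],(uv[:,1]-m['cy'])/m['fy']]; s=d.copy()
    for _ in range(15): s=d/(1+m['k1']*(s**2).sum(1,keepdims=True))
    return np.c_[s,np.ones(len(s))]@Rm.T, t
def atz(n,uv,z):
    d,t=rays(n,uv); return t+d*((z-t[2])/d[:,2])[:,None]
def dep(n,uv,D):
    d,t=rays(n,uv); uv=np.atleast_2d(uv).astype(int); return t+d*D[uv[:,1],uv[:,0]][:,None]
def proj(n,P):
    m,Rm,t=cam(n); c=(np.atleast_2d(P)-t)@Rm; s=c[:,:2]/c[:,2:]; s=s*(1+m['k1']*(s**2).sum(1,keepdims=True))
    return np.c_[s[:,0]*m['fx']+m['cx'],s[:,1]*m['fy']+m['cy']]
def save(name,img,s=1): cv2.imwrite('pics/'+name,cv2.resize(img[...,::-1],None,fx=s,fy=s,interpolation=cv2.INTER_CUBIC))
E
python3 - <<'E'
from h import *
print(monitor.get_obs())
for n in('scene','top'):
    print(camera_model(n)); I,D=read_camera(n); save(n+'0.png',I,1.5); np.savez(n+'0.npz',I=I,D=D)
    for t in('flask','flask_arm','flask_cap','plate','reader','cover_tab','toggle_tip','plain_flask','stirrer'):
        try:
            for r in regions_of(n,t)[:4]:
                print(n,t,round(r['p'],2),np.round(r['pixel']),r['pixels'].sum(), np.round(dep(n,r['pixel'],D),3))
        except Exception as e: print(n,t,e)
E
```

```text
{'time_s': 0.0, 'qpos': array([-63.36329925,  18.43917731,  -4.01762346,  83.17649042,
         1.29604911,  78.54230135,  -3.25923636]), 'joint_velocities': array([ 0.06239076,  0.0695033 , -0.03718075,  0.01673403, -0.11601507,
        0.05053494,  0.01869973]), 'effort': array([-3.55806715e-04, -4.91296041e+01, -4.03811065e-01, -3.12521803e+01,
       -6.38586958e-02,  4.39503312e-02,  1.92426464e-04]), 'tool_pos': array([0.28298967, 0.58456378, 0.24044654]), 'tool_rot': array([-176.8022364 ,   89.88717157, -112.62619404]), 'force': array([0.06950936, 0.53008367, 0.14432005]), 'wrist_torque': array([-0.01629557, -0.00403395, -0.00473595]), 'grip_width': 0.08715816736994254}
{'fx': 346.8616027311183, 'fy': 346.8616027311183, 'cx': 253.55163636374465, 'cy': 185.86719606612968, 'k1': -0.02237030315524134, 'xyz': array([ 0.91250259, -0.58530598,  1.14579576]), 'attitude': array([-144.10726028,   -0.61351578,   36.17707069])}
scene flask 0.92 [304. 166.] 606 [[0.577 0.223 0.106]]
scene flask 0.9 [332. 140.] 538 [[0.596 0.412 0.101]]
scene flask 0.88 [277. 106.] 413 [[0.282 0.482 0.07 ]
[... 1551 characters left out ...]
sk_arm 0.59 [329. 138.] 479 [[ 0.672 -0.205  0.143]]
top flask_cap 0.92 [143. 244.] 550 [[0.275 0.489 0.099]]
top flask_cap 0.86 [183. 252.] 481 [[0.252 0.327 0.146]]
top flask_cap 0.69 [164. 162.] 446 [[0.58  0.406 0.13 ]]
top flask_cap 0.57 [328. 138.] 454 [[ 0.671 -0.199  0.136]]
top plate 0.57 [285. 186.] 4061 [[ 0.499 -0.047  0.052]]
top reader 0.69 [289. 188.] 4049 [[ 0.49  -0.061  0.045]]
top cover_tab 0.79 [313. 181.] 496 [[ 0.514 -0.148  0.102]]
top toggle_tip 0.51 [286. 185.] 3932 [[ 0.503 -0.053  0.043]]
top plain_flask 0.66 [383. 218.] 791 [[ 0.378 -0.423  0.062]]
top plain_flask 0.64 [184. 128.] 414 [[0.709 0.338 0.122]]
top stirrer 0.93 [285. 185.] 4033 [[ 0.502 -0.048  0.05 ]]
```

View pics/scene0.png

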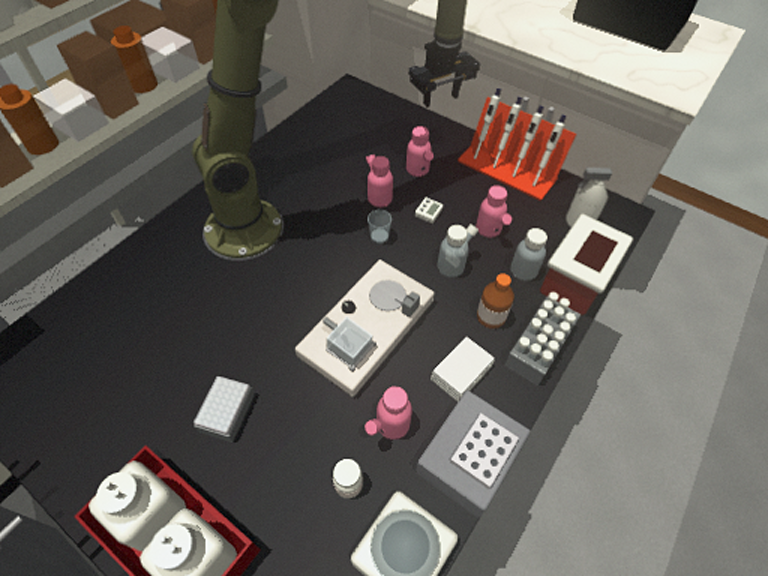

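View pics/top0.png

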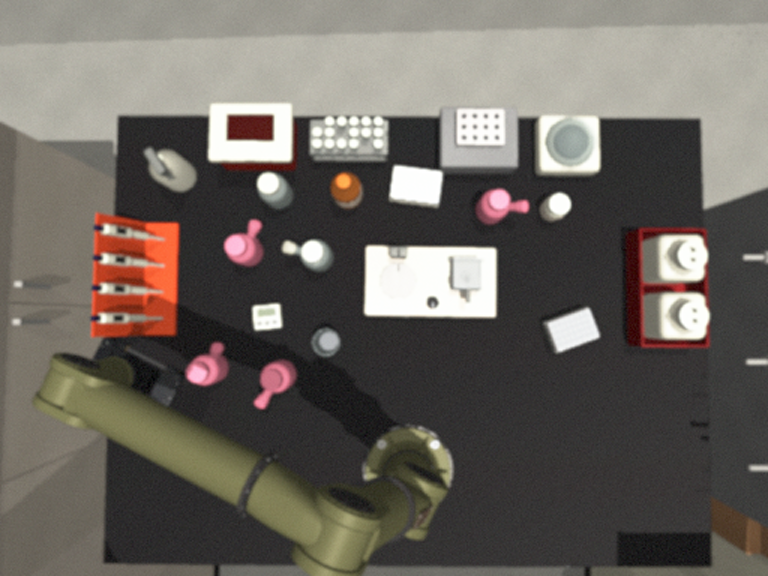

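The scene view shows the clear flask with a side arm at native pixel (304,166). Things it could be confused with are the four pink look-alikes at (330,143), (278,104), (253,121) and (261,276), and the armless plain flask at (353,170). I choose the clear one at (304,166), which is (208,168) in the top view.

Run:
```python
from h import *
T=np.load('top0.npz');S=np.load('scene0.npz')
a=T['I'][140:225,180:340];save('c1.png',a,4.8)
a=S['I'][130:265,190:330];save('c2.png',a,4.2)
# depth clouds
v,u=np.mgrid[0:384,0:512]; uv=np.c_[u.ravel(),v.ravel()]
for n,Z in(('top',T),('scene',S)):
    P=dep(n,uv,Z['D']); ok=(Z['D'].ravel()>0)
    m=ok&(np.hypot(P[:,0]-.565,P[:,1]-.23)<.12)&(P[:,2]>.138)&(P[:,2]<.155)
    print(n,'cap top',m.sum(),P[m].mean(0),P[m].min(0),P[m].max(0))
    m=ok&(np.hypot(P[:,0]-.565,P[:,1]-.23)<.12)&(P[:,2]>.09)&(P[:,2]<.13)
    q=P[m]; q=q[np.hypot(*(q[:,:2]-[.557,.232]).T)>.045]; print('arm',len(q),q.mean(0))
    m=ok&(abs(P[:,0]-.5)<.15)&(abs(P[:,1]+.05)<.22)&(P[:,2]>.042)&(P[:,2]<.06)
    r=cv2.minAreaRect(P[m][:,:2].astype(np.float32));print('stirrer',m.sum(),r,P[m].mean(0))
# colour contour of stirrer top
g=T['I'].min(2); 
k=(g>110).astype(np.uint8); l,L=cv2.connectedComponents(k); 
c=L==L[186,300]; cs,_=cv2.findContours(c.astype(np.uint8),cv2.RETR_EXTERNAL,cv2.CHAIN_APPROX_NONE)
w=atz('top',cs[0][:,0,:],.05); r=cv2.minAreaRect(w[:,:2].astype(np.float32)); print('rgb stirrer',r, c.sum())
o=monitor.get_obs(); M=R.from_euler('xyz',o['tool_rot'],degrees=True).as_matrix(); print(M.round(3))
```

```text
top cap top 144 [0.5604282  0.24262176 0.1458164 ] [0.53590579 0.21932515 0.13852718] [0.58395179 0.26752355 0.15316735]
arm 74 [0.57333262 0.30030774 0.10890412]
stirrer 3240 ((0.49544796347618103, -0.05314306914806366), (0.34011897444725037, 0.18062271177768707), 89.64482879638672) [ 0.49155065 -0.03988366  0.05054202]
scene cap top 122 [0.56390024 0.23710726 0.14705565] [0.53757457 0.21436367 0.13835888] [0.58755727 0.26510493 0.15295547]
arm 57 [0.57845568 0.29411931 0.11000624]
stirrer 2977 ((0.49739882349967957, -0.055773600935935974), (0.3416430652141571, 0.18079397082328796), 89.39665985107422) [ 0.50089345 -0.06083331  0.05211009]
rgb stirrer ((0.4942634105682373, -0.05166126787662506), (0.34168049693107605, 0.18619386851787567), 89.35485076904297) 4152
[[ 0.    -0.9    0.436]
 [ 0.     0.436  0.9  ]
 [-1.    -0.     0.   ]]
```

View pics/c1.png

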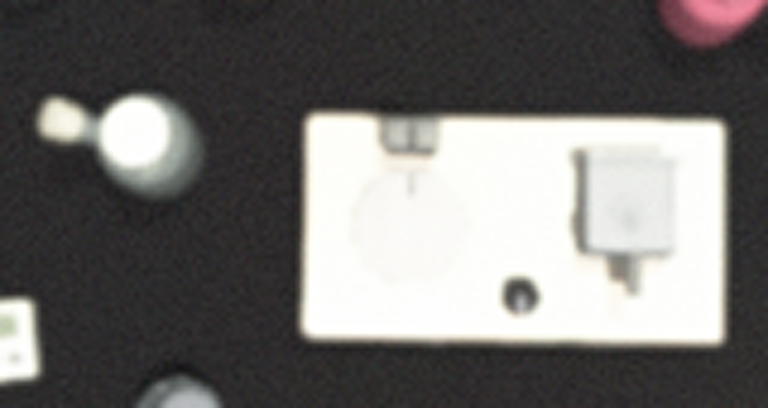

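View pics/c2.png

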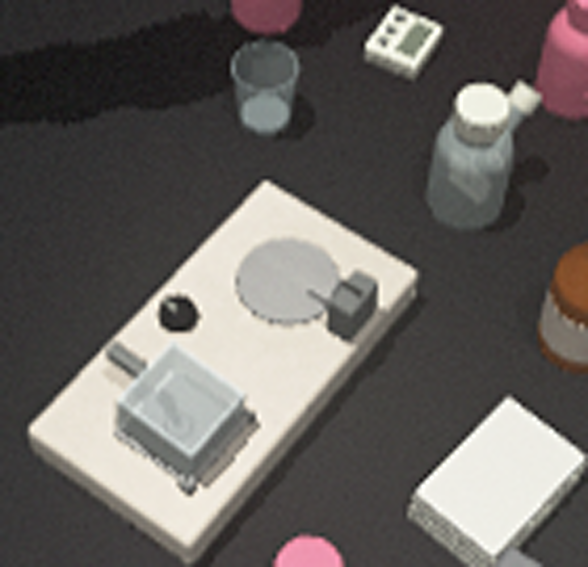

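The crops confirm a clear flask with a side arm, its cap at (208,167) in the top view. The black line on the plate runs to the reader, and the toggle shows under the cover. Next I refine the numbers and start the approach.

```bash
cat >> h.py <<'E'
def blob(I,box,thr):
    x0,x1,y0,y1=box; g=I[y0:y1,x0:x1].min(2); l,L,st,c=cv2.connectedComponentsWithStats((g>thr).astype(np.uint8))
    o=np.argsort(-st[1:,4])[:3]+1; return [(c[i]+[x0,y0],st[i,4]) for i in o]
E
python3 - <<'E'
from h import *
T=np.load('top0.npz');S=np.load('scene0.npz')
for n,Z,box in(('top',T,(183,225,155,185)),('scene',S,(288,322,145,185))):
    for th in(150,180,200):
        for c,a in blob(Z['I'],box,th): print(n,th,c.round(1),a,atz(n,c,.146)[0].round(4),atz(n,c,.132)[0].round(4),atz(n,c,.109)[0].round(4))
g=S['I'].astype(int)
# plate ellipse in scene: grey disc vs cream
P0=np.array([.4967,.0315,.055])
for n in('top','scene'):
    print(n,'pred plate',proj(n,P0).round(1),'reader top pred',proj(n,[[.4967+.065,.031,.1]]).round(1))
print(atz('scene',[259,196.9],.055),atz('top',[265.4,187.1],.055))
E
```

```text
top 150 [205.4 167.4] 302 [0.5598 0.2509 0.146 ] [0.5613 0.2529 0.132 ] [0.5639 0.2561 0.109 ]
top 180 [208.  167.6] 180 [0.5595 0.2413 0.146 ] [0.561  0.2431 0.132 ] [0.5635 0.2462 0.109 ]
top 180 [192.7 164.6] 47 [0.5699 0.2975 0.146 ] [0.5715 0.2999 0.132 ] [0.5742 0.3039 0.109 ]
top 200 [207.7 167.4] 161 [0.5599 0.2422 0.146 ] [0.5615 0.2441 0.132 ] [0.564  0.2472 0.109 ]
top 200 [192.8 164.7] 35 [0.5697 0.297  0.146 ] [0.5714 0.2994 0.132 ] [0.574  0.3034 0.109 ]
scene 150 [306.7 154.1] 136 [0.5686 0.2471 0.146 ] [0.5638 0.2587 0.132 ] [0.5559 0.2779 0.109 ]
scene 150 [300.  166.8] 13 [0.5808 0.1787 0.146 ] [0.5762 0.1894 0.132 ] [0.5686 0.207  0.109 ]
scene 150 [307.  166.4] 5 [0.6008 0.1958 0.146 ] [0.5965 0.2067 0.132 ] [0.5893 0.2247 0.109 ]
scene 180 [306.3 154. ] 120 [0.5672 0.2466 0.146 ] [0.5624 0.2582 0.132 ] [0.5544 0.2773 0.109 ]
scene 180 [288. 145.] 1 [0.4857 0.2439 0.146 ] [0.4798 0.2555 0.132 ] [0.4699 0.2746 0.109 ]
scene 200 [304.4 154.4] 85 [0.5623 0.2408 0.146 ] [0.5574 0.2523 0.132 ] [0.5493 0.2713 0.109 ]
scene 200 [313.5 152.2] 11 [0.5844 0.2712 0.146 ] [0.5798 0.2832 0.132 ] [0.5723 0.3029 0.109 ]
scene 200 [288. 145.] 1 [0.4857 0.2439 0.146 ] [0.4798 0.2555 0.132 ] [0.4699 0.2746 0.109 ]
top pred plate [[264.9 186.5]] reader top pred [[265.2 168.6]]
scene pred plate [[258.  195.7]] reader top pred [[272.6 197.6]]
[[0.50305062 0.0294331  0.055     ]] [[0.49432044 0.02951454 0.055     ]]
```

Emit:
step_arm(deltas=[[1,0,-0.04,-0.019,7.8],[1,0,-0.08,-0.038,15.6],[1,0,-0.12,-0.057,23.4],[1,0,-0.16,-0.076,31.2],[1,0,-0.2,-0.095,39],[1,0,-0.24,-0.113,46.8],[1,0,-0.28,-0.132,54.6],[1,0,-0.32,-0.151,62.4],[1,0,-0.36,-0.17,70.2],[1,0,-0.4015,-0.189,77.7],[1,0,-0.4015,-0.189,77.7]])

```text
time_s: 2.38
tool_pos: [0.565, 0.2349, 0.2418]
tool_rot: [-38.1, 89.8, -52.1]
force: [-0.8, 0.1, -0.3]
grip_width: 0.0873
```

```bash
cat >> h.py <<'E'
def st(goal=None,yaw=None):
    o=monitor.get_obs(); M=R.from_euler('xyz',o['tool_rot'],degrees=True).as_matrix()
    y=np.degrees(np.arctan2(M[1,2],M[0,2])); print('t',round(o['time_s'],2),'tcp',o['tool_pos'].round(4),'jaw yaw',round(y,2),'w',round(o['grip_width'],4),'F',o['force'].round(2),'q7',o['qpos'][6].round(1))
    if goal is not None: print('tool delta',(M.T@(np.array(goal)-o['tool_pos'])).round(4),'turn',None if yaw is None else round(-((yaw-y+180)%360-180),2))
E
python3 - <<'E'
from h import *
I,D=read_camera('top'); st([.5615,.241,.136],-13.5)
E
```

```text
t 2.42 tcp [0.5633 0.238  0.2416] jaw yaw -13.73 w 0.0868 F [-0.27  0.3   0.51] q7 -35.6
tool delta [ 0.1056  0.0025 -0.0025] turn -0.23
```

Emit:
step_arm(deltas=[[1,0.02,0.001,-0.001,0],[1,0.045,0.001,-0.001,0],[1,0.07,0.001,-0.001,0],[1,0.09,0.001,-0.001,0],[1,0.1,0.001,-0.001,0],[1,0.105,0.001,-0.001,0],[1,0.105,0.001,-0.001,0],[1,0.105,0.001,-0.001,0]])

```text
time_s: 3.42
tool_pos: [0.5621, 0.2414, 0.1375]
tool_rot: [43.9, 89.9, 30.4]
force: [0.1, 0.0, -0.3]
grip_width: 0.0869
```

Run:
```python
from h import *
I,D=read_camera('scene'); st([.5615,.241,.136],-13.5); I=I[120:190,265:350]; save('c3.png',I,7)
```

```text
t 3.48 tcp [0.5621 0.2415 0.1374] jaw yaw -13.53 w 0.087 F [ 0.28 -0.4  -0.5 ] q7 -34.6
tool delta [ 0.0014 -0.0006 -0.0004] turn -0.03
```

View pics/c3.png

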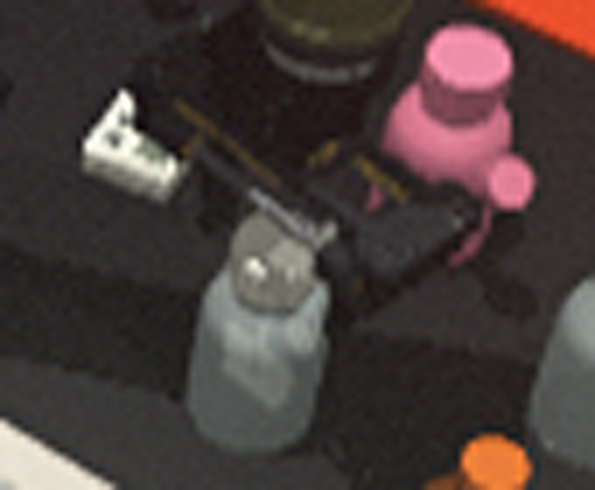

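The crop shows the open jaws straddling the cap at about (304,157), with the arm on the far side between the fingers. I close them.

Emit:
step_arm(deltas=[[-0.2,0,0,0,0],[-0.4,0,0,0,0],[-0.6,0,0,0,0],[-1,0,0,0,0],[-1,0,0,0,0],[-1,0,0,0,0],[-1,0,0,0,0],[-1,0,0,0,0]], newtons=25)

```text
time_s: 4.47
tool_pos: [0.5614, 0.2413, 0.1366]
tool_rot: [176.6, 90.0, 163.1]
force: [-0.8, 0.5, 0.6]
grip_width: 0.0496
```

Gripped at 49.6 mm against a 50 mm cap. I lift it now.

Emit:
step_arm(deltas=[[-1,-0.01,0,0,0],[-1,-0.03,0,0,0],[-1,-0.06,0,0,0],[-1,-0.09,0,0,0],[-1,-0.11,0,0,0],[-1,-0.12,0,0,0],[-1,-0.12,0,0,0],[-1,-0.12,0,0,0]])

```text
time_s: 5.48
tool_pos: [0.561, 0.241, 0.2555]
tool_rot: [-137.1, 89.9, -150.7]
force: [0.4, 0.2, -5.0]
grip_width: 0.0494
```

Run:
```python
from h import *
st([.4965,.031,.257],-90.5)
```

```text
t 5.47 tcp [0.561  0.241  0.2555] jaw yaw -13.53 w 0.0494 F [ 0.41  0.19 -4.99] q7 -35.9
tool delta [-0.0012 -0.2193 -0.0136] turn 76.97
```

Emit:
step_arm(deltas=[[-1,0,-0.01,0,4],[-1,0,-0.03,-0.002,11],[-1,0,-0.055,-0.004,19],[-1,0,-0.085,-0.006,29],[-1,0,-0.115,-0.007,39],[-1,0,-0.145,-0.009,49],[-1,0,-0.175,-0.011,59],[-1,0,-0.2,-0.012,68],[-1,0,-0.215,-0.013,75],[-1,0,-0.219,-0.0135,77],[-1,0,-0.219,-0.0135,77],[-1,0,-0.219,-0.0135,77]])

```text
time_s: 6.98
tool_pos: [0.4972, 0.0325, 0.2563]
tool_rot: [-116.4, 90.0, 153.2]
force: [0.5, -0.1, -5.6]
grip_width: 0.0496
```

Run:
```python
from h import *
I,D=read_camera('scene'); st([.4965,.031,.257],-90.5); np.savez('s1.npz',I=I,D=D)
save('c4.png',I[130:260,200:330],4.5)
I2,D2=read_camera('top'); np.savez('t1.npz',I=I2,D=D2)
m=proj('scene',[[.4965,.031,.119],[.5685,.031,.231],[.4965,.031,.201]]);print(m.round(1))
v,u=np.mgrid[0:384,0:512]; uv=np.c_[u.ravel(),v.ravel()]
for n,Z in(('top',D2),('scene',D)):
    P=dep(n,uv,Z); q=P[(Z.ravel()>0)&(abs(P[:,1]-.031)<.03)&(P[:,0]>.535)&(P[:,0]<.6)&(P[:,2]>.18)&(P[:,2]<.25)]
    print(n,len(q),q.mean(0) if len(q) else '')
```

```text
t 7.03 tcp [0.4973 0.0324 0.2564] jaw yaw -90.4 w 0.0493 F [ 0.07  0.25 -4.08] q7 -97.7
tool delta [-0.0006 -0.0008  0.0014] turn 0.1
[[258.2 185.9]
 [276.5 176.6]
 [258.7 172. ]]
top 0 
scene 95 [0.55952783 0.02937241 0.2273388 ]
```

View pics/c4.png

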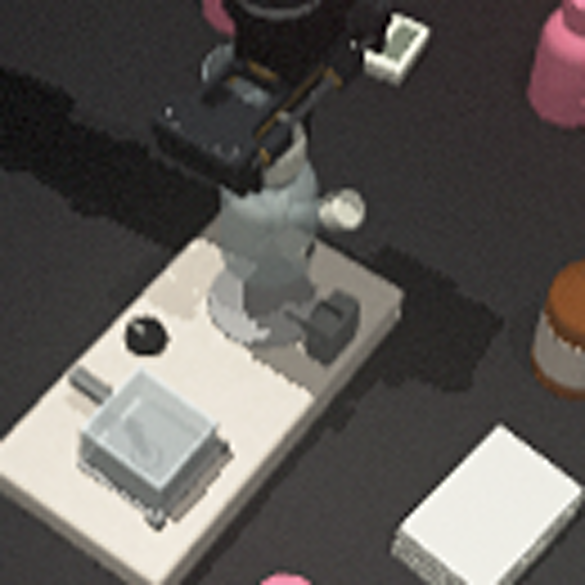

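The flask hangs over the plate with its arm cap at native (276,176), as predicted for facing the reader. I lower it, slowly at the end.

Emit:
step_arm(deltas=[[-1,0.01,0,0.001,0],[-1,0.025,0,0.001,0],[-1,0.04,0,0.001,0],[-1,0.05,0,0.001,0],[-1,0.055,0,0.001,0],[-1,0.058,0,0.001,0],[-1,0.059,0,0.001,0],[-1,0.059,0,0.001,0]])

```text
time_s: 8.07
tool_pos: [0.4974, 0.0305, 0.1979]
tool_rot: [110.4, 90.0, 19.9]
force: [-0.9, -0.4, -4.4]
grip_width: 0.0495
```

Run:
```python
from h import *
I,D=read_camera('scene'); st([.4965,.031,.192],-90.5); np.savez('s2.npz',I=I,D=D)
save('c5.png',I[150:230,225:315],6.5)
```

```text
t 8.12 tcp [0.4974 0.0305 0.1979] jaw yaw -90.53 w 0.0495 F [-0.49  0.19 -4.56] q7 -96.5
tool delta [ 0.0059 -0.0009 -0.0005] turn -0.03
```

View pics/c5.png

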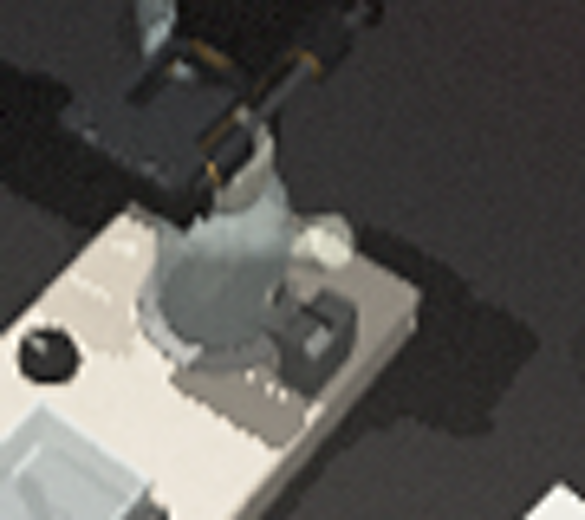

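Emit:
step_arm(deltas=[[-1,0.001,-0.0005,0,0],[-1,0.002,-0.0005,0,0],[-1,0.003,-0.0005,0,0],[-1,0.0035,-0.0005,0,0],[-1,0.004,-0.0005,0,0],[-1,0.0045,-0.0005,0,0],[-1,0.005,-0.0005,0,0],[-1,0.0055,-0.0005,0,0],[-1,0.0055,-0.0005,0,0]])

```text
time_s: 9.25
tool_pos: [0.4967, 0.0305, 0.192]
tool_rot: [158.2, 90.0, 67.6]
force: [-0.5, -0.0, -3.8]
grip_width: 0.0495
```

Emit:
step_arm(deltas=[[-1,0.0005,0,0,0],[-1,0.001,0,0,0],[-1,0.001,0,0,0]])

```text
time_s: 9.62
tool_pos: [0.4969, 0.0305, 0.1915]
tool_rot: [115.9, 90.0, 25.3]
force: [0.0, 1.7, -0.2]
grip_width: 0.0492
```

Emit:
step_arm(deltas=[[0.3,0,0,0,0],[0.6,0,0,0,0],[0.8,0,0,0,0],[0.8,0,0,0,0],[0.8,-0.02,0,0,0],[0.8,-0.05,0,0,0],[0.8,-0.08,0,0,0],[0.8,-0.11,0,0,0],[0.8,-0.11,0,-0.0,0],[0.8,-0.11,0,0,0]])

```text
time_s: 10.88
tool_pos: [0.4964, 0.0305, 0.3004]
tool_rot: [-84.9, 90.0, -175.5]
force: [0.6, -0.0, -0.2]
grip_width: 0.0787
```

Run:
```python
from h import *
st([.39,-.148,.18],-90.5)
```

```text
t 10.88 tcp [0.4964 0.0305 0.3004] jaw yaw -90.53 w 0.0787 F [ 0.59 -0.04 -0.19] q7 -98.2
tool delta [ 0.1205 -0.1046  0.1794] turn -0.03
```

Emit:
step_arm(deltas=[[0.8,0,0,0.03,0],[0.8,0,0,0.07,0],[0.8,0,0,0.11,0],[0.8,0,0,0.15,0],[0.8,0,0,0.18,0],[0.8,0,0,0.2,0],[0.8,0,0,0.2,0],[0.8,0,0,0.2,0]])

```text
time_s: 11.88
tool_pos: [0.4947, -0.1682, 0.3003]
tool_rot: [-119.4, 89.9, 150.2]
force: [0.1, 0.9, 0.0]
grip_width: 0.0784
```

Run:
```python
from h import *
st()
v,u=np.mgrid[0:384,0:512]; uv=np.c_[u.ravel(),v.ravel()]
for n in('top','scene'):
    I,D=read_camera(n); np.savez(n+'3.npz',I=I,D=D)
    P=dep(n,uv,D)
    m=(D.ravel()>0)&(np.hypot(P[:,0]-.497,P[:,1]-.031)<.12)
    a=m&(P[:,2]>.193)&(P[:,2]<.209); print(n,'cap',a.sum(),P[a].mean(0) if a.any() else 0)
    a=m&(P[:,2]>.14)&(P[:,2]<.185)&(P[:,0]>.54); print('arm',a.sum(),P[a].mean(0) if a.any() else 0)
    Z=np.load(n+'0.npz'); P=dep(n,uv,Z['D']); m=Z['D'].ravel()>0
    a=m&(P[:,2]>.092)&(P[:,2]<.115)&(abs(P[:,0]-.48)<.12)&(abs(P[:,1]+.143)<.06)
    q=P[a]; print('cover top',len(q),q.mean(0),np.percentile(q,[3,97],0).round(4).tolist())
    b=a&(P[:,0]<.445); q=P[b]; print('tab',len(q),q.mean(0) if b.any() else 0, q.min(0),q.max(0))
    # plane tilt of cover top
    q=P[a&(P[:,0]>.465)&(P[:,0]<.52)]; A=np.c_[q[:,0]-.49,q[:,1]+.143,np.ones(len(q))]; print('plane',np.linalg.lstsq(A,q[:,2],rcond=None)[0])
a=np.load('top3.npz')['I'][140:225,220:340]; b=np.load('scene3.npz')['I'][150:235,215:315]
save('c6.png',np.vstack([cv2.resize(a,(600,425)),cv2.resize(b[:30*2+25],(600,510))])[:, :],0.62)
```

```text
t 11.88 tcp [ 0.4947 -0.1682  0.3003] jaw yaw -90.46 w 0.0784 F [0.06 0.92 0.02] q7 -73.8
top cap 158 [0.49512555 0.03358416 0.20088868]
arm 73 [0.55726968 0.03449405 0.16531868]
cover top 423 [ 0.5119683  -0.14231543  0.10756646] [[0.4548, -0.1778, 0.0981], [0.5529, -0.1075, 0.1141]]
tab 6 [ 0.44171446 -0.1407458   0.11133853] [ 0.43984827 -0.14751172  0.10904223] [ 0.44359846 -0.13640409  0.11411905]
plane [0.01030035 0.00586449 0.10879054]
scene cap 152 [0.49943556 0.0284106  0.2018467 ]
arm 76 [0.5614642  0.02802169 0.16622344]
cover top 501 [ 0.51546337 -0.14817206  0.10864066] [[0.4627, -0.1815, 0.0972], [0.554, -0.1115, 0.1142]]
tab 4 [ 0.44246382 -0.14645899  0.11364618] [ 0.4418221  -0.15206968  0.11215362] [ 0.44360164 -0.13936846  0.1147473 ]
plane [-0.06661052  0.04864491  0.11121455]
```

View pics/c6.png

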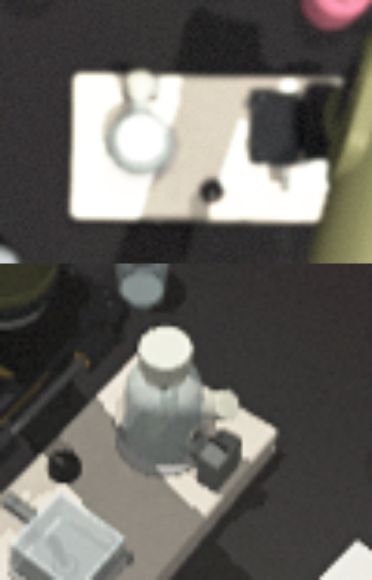

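Run:
```python
from h import *
f=lambda x,y:[x/4.8+180,y/4.8+140]
print('top tab end',atz('top',f(632,294),.108),'wall',atz('top',f(628,254),.10),'back',atz('top',f(635,147),.104))
g=lambda x,y:[x/4.2+190,y/4.2+130]
print('scene tab end top',atz('scene',g(116,343),.110),'back corner r',atz('scene',g(185,466),.104),atz('scene',g(245,408),.104),'front corners',atz('scene',g(118,405),.11),atz('scene',g(176,345),.11))
st([.452,-.1455,.2],-90.5)
```

```text
top tab end [[ 0.43901439 -0.14303243  0.108     ]] wall [[ 0.47055383 -0.14100393  0.1       ]] back [[ 0.55442953 -0.14621261  0.104     ]]
scene tab end top [[ 0.44386071 -0.13840773  0.11      ]] back corner r [[ 0.55785535 -0.19131201  0.104     ]] [[ 0.56482761 -0.12115369  0.104     ]] front corners [[ 0.48267815 -0.18275109  0.11      ]] [[ 0.48514262 -0.11020495  0.11      ]]
t 11.97 tcp [ 0.495  -0.168   0.3006] jaw yaw -90.4 w 0.0784 F [ 0.52  0.71 -0.88] q7 -73.8
tool delta [ 0.1006 -0.043  -0.0222] turn 0.1
```

Emit:
step_arm(deltas=[[0.8,0.02,-0.02,-0.01,0],[0.8,0.05,-0.043,-0.023,0],[0.5,0.09,-0.043,-0.023,0],[0.3,0.13,-0.043,-0.023,0],[0.3,0.16,-0.043,-0.023,0],[0.3,0.18,-0.043,-0.023,0],[0.3,0.19,-0.043,-0.023,0],[0.3,0.1965,-0.043,-0.023,0],[0.3,0.1965,-0.043,-0.023,0],[0.3,0.1965,-0.043,-0.023,0]])

```text
time_s: 13.22
tool_pos: [0.4526, -0.1462, 0.1052]
tool_rot: [92.1, 89.9, 1.6]
force: [1.1, -1.0, -0.6]
grip_width: 0.0567
```

Run:
```python
from h import *
st([.452,-.1448,.104],-90.5)
I,D=read_camera('scene'); save('c7.png',I[185:265,190:290],6)
```

```text
t 13.22 tcp [ 0.4526 -0.1462  0.1052] jaw yaw -90.52 w 0.0567 F [ 1.11 -0.98 -0.55] q7 -72.6
tool delta [ 0.0012 -0.0007 -0.0014] turn -0.02
```

View pics/c7.png

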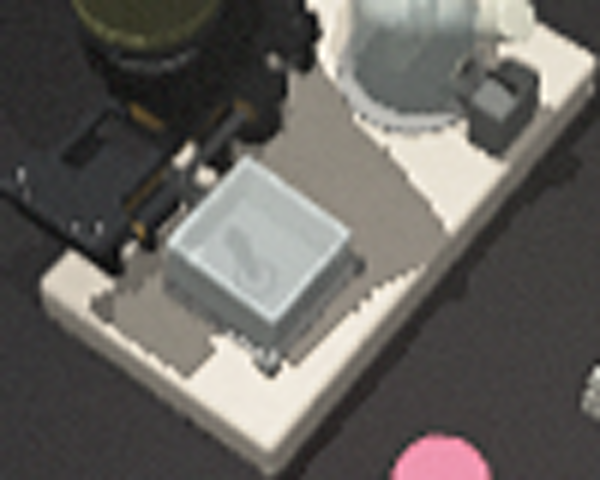

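The open fingers stand in front of the cover, either side of the tab at about (220,213). I close them.

Emit:
step_arm(deltas=[[0,0,0,-0.001,0],[-0.3,0,0,-0.001,0],[-0.6,0,0,-0.001,0],[-1,0,0,-0.001,0],[-1,0,0,-0.001,0],[-1,0,0,-0.001,0],[-1,0,0,-0.001,0]], newtons=8)

```text
time_s: 14.15
tool_pos: [0.452, -0.1452, 0.1045]
tool_rot: [20.5, 90.0, -70.0]
force: [0.3, -0.5, -0.6]
grip_width: 0.0136
```

Run:
```python
from h import *
st()
H=np.array([.557,.054]); 
for th0 in (.08,):
    for th in np.arange(th0,1.76,.167):
        c,s=np.cos(th),np.sin(th); x=-.106*c+.042*s; z=.106*s+.042*c
        c0,s0=np.cos(th0),np.sin(th0); x0=-.106*c0+.042*s0; z0=.106*s0+.042*c0
        print(round(th,2),'[%.3f, %.3f]'%(-(z-z0),x-x0), 'abs',round(H[0]+x,3),round(H[1]+z,3))
```

```text
t 14.15 tcp [ 0.452  -0.1452  0.1045] jaw yaw -90.53 w 0.0136 F [ 0.28 -0.51 -0.62] q7 -72.8
0.08 [-0.000, 0.000] abs 0.455 0.104
0.25 [-0.016, 0.010] abs 0.464 0.121
0.41 [-0.031, 0.022] abs 0.477 0.135
0.58 [-0.043, 0.037] abs 0.491 0.147
0.75 [-0.053, 0.053] abs 0.508 0.157
0.91 [-0.059, 0.071] abs 0.526 0.164
1.08 [-0.063, 0.090] abs 0.544 0.167
1.25 [-0.064, 0.109] abs 0.563 0.168
1.42 [-0.061, 0.127] abs 0.582 0.165
1.58 [-0.055, 0.146] abs 0.6 0.159
1.75 [-0.046, 0.163] abs 0.617 0.151
```

Emit:
step_arm(deltas=[[-1,-0.008,0.005,0,0],[-1,-0.016,0.01,0,0],[-1,-0.024,0.016,0,0],[-1,-0.031,0.022,0,0],[-1,-0.037,0.029,0,0],[-1,-0.043,0.037,0,0],[-1,-0.048,0.045,0,0],[-1,-0.053,0.053,0,0],[-1,-0.053,0.053,0,0]])

```text
time_s: 15.28
tool_pos: [0.5059, -0.1458, 0.1576]
tool_rot: [41.4, 89.9, -49.1]
force: [2.3, -1.7, -5.5]
grip_width: 0.0138
```

Emit:
step_arm(deltas=[[-1,-0.002,0.008,0,0],[-1,-0.005,0.018,0,0],[-1,-0.007,0.027,0,0],[-1,-0.008,0.037,0,0],[-1,-0.009,0.046,0,0],[-1,-0.009,0.056,0,0],[-1,-0.008,0.065,0,0],[-1,-0.006,0.074,0,0],[-1,-0.003,0.084,0,0],[-1,0,0.093,0,0],[-1,0,0.093,0,0]])

```text
time_s: 16.65
tool_pos: [0.5982, -0.1467, 0.1567]
tool_rot: [-59.9, 89.9, -150.5]
force: [-2.4, -3.3, -7.8]
grip_width: 0.014
```

Emit:
step_arm(deltas=[[-1,0.004,0.006,0.001,0],[-1,0.008,0.012,0.001,0],[-1,0.011,0.016,0.001,0],[-1,0.012,0.018,0.001,0],[-1,0.012,0.018,0.001,0]])

```text
time_s: 17.27
tool_pos: [0.6163, -0.147, 0.1474]
tool_rot: [173.2, 89.9, 82.7]
force: [-7.9, 0.2, 5.1]
grip_width: 0.0139
```

Run:
```python
from h import *
st([.43,-.145,.2],-90.5)
I,D=read_camera('scene'); save('c8.png',I[165:275,190:310],5)
```

```text
t 17.27 tcp [ 0.6163 -0.147   0.1474] jaw yaw -90.49 w 0.0139 F [-7.87  0.15  5.14] q7 -67.5
tool delta [-0.0526 -0.1863 -0.0005] turn 0.01
```

View pics/c8.png

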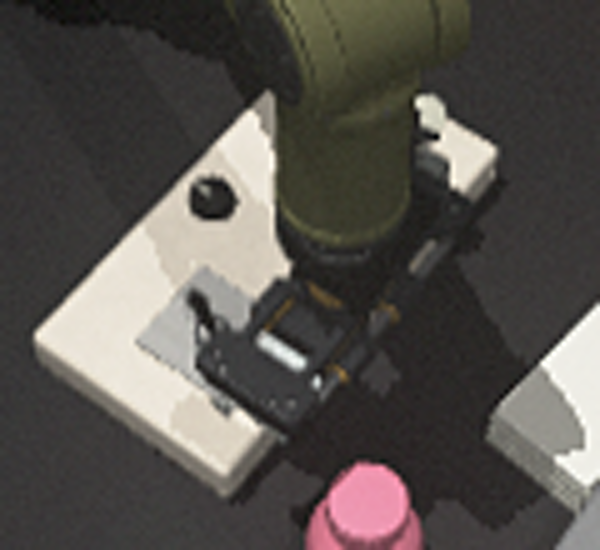

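The cover is at its stop and the toggle is exposed, leaning towards the robot with its tip at about (229,224). I release the tab and back off.

Emit:
step_arm(deltas=[[-0.5,0,0,0,0],[-0.1,0,0,0,0],[0,0,0,0,0],[0,-0.02,0,0,0],[0,-0.05,0,0,0],[0,-0.07,-0.04,0,0],[-0.3,-0.07,-0.09,0,0],[-0.7,-0.07,-0.14,0,0],[-1,-0.07,-0.175,0,0],[-1,-0.07,-0.186,0,0],[-1,-0.07,-0.186,0,0],[-1,-0.07,-0.186,0,0]])

```text
time_s: 18.82
tool_pos: [0.4313, -0.146, 0.2161]
tool_rot: [58.3, 89.9, -32.2]
force: [0.3, 0.2, -0.3]
grip_width: 0.001
```

Run:
```python
from h import *
st([.45,-.145,.1],-90.5)
v,u=np.mgrid[0:384,0:512]; uv=np.c_[u.ravel(),v.ravel()]
I,D=read_camera('scene'); save('c9.png',I[165:275,190:310],5); P=dep('scene',uv,D)
for r in regions_of('scene','toggle_tip')[:2]: print('tip',r['p'],r['pixel'],r['pixels'].sum(),dep('scene',r['pixel'],D))
a=(D.ravel()>0)&(abs(P[:,1]+.145)<.03)&(abs(P[:,0]-.51)<.035)&(P[:,2]>.062)&(P[:,2]<.1)
q=P[a]; q=q[np.argsort(q[:,2])]; print(q[::max(1,len(q)//12)].round(3))
```

```text
t 18.82 tcp [ 0.4313 -0.146   0.2161] jaw yaw -90.52 w 0.001 F [ 0.31  0.16 -0.3 ] q7 -80.1
tool delta [ 0.1161  0.0185 -0.0012] turn -0.02
[[ 0.511 -0.145  0.068]
 [ 0.509 -0.148  0.07 ]
 [ 0.507 -0.151  0.071]
 [ 0.507 -0.145  0.077]
 [ 0.505 -0.148  0.079]
 [ 0.503 -0.14   0.081]
 [ 0.501 -0.148  0.083]
 [ 0.503 -0.145  0.087]
 [ 0.498 -0.15   0.089]
 [ 0.5   -0.146  0.092]
 [ 0.497 -0.149  0.094]
 [ 0.498 -0.144  0.095]]
```

View pics/c9.png

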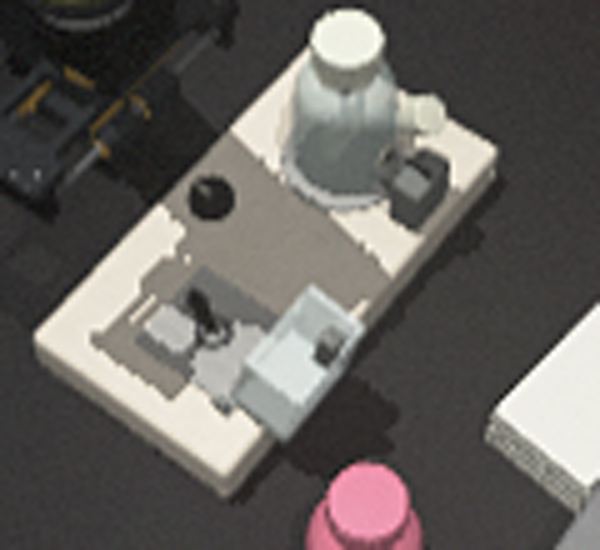

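The cover stands open and stays. The toggle tip measures about (0.498, -0.146, 0.092) and leans to -x. I lower the closed fingers in front of it and then push.

Emit:
step_arm(deltas=[[-1,0.03,0.01,0,0],[-1,0.07,0.02,0,0],[-1,0.1,0.024,0,0],[-1,0.115,0.024,0,0],[-1,0.122,0.024,0,0],[-1,0.122,0.03,0,0],[-1,0.122,0.038,0,0],[-1,0.122,0.046,0,0],[-1,0.122,0.054,0,0],[-1,0.122,0.062,0,0],[-1,0.122,0.068,0,0],[-1,0.122,0.068,0,0]], newtons=15)

```text
time_s: 20.42
tool_pos: [0.4986, -0.1466, 0.0935]
tool_rot: [43.4, 90.0, -47.1]
force: [0.5, 0.5, -0.3]
grip_width: 0.0005
```

Emit:
step_arm(deltas=[[-1,0,0.004,0,0],[-1,0,0.007,0,0],[-1,0,0.009,0,0],[-1,0,0.011,0,0],[-1,0,0.011,0,0]])

```text
time_s: 21.05
tool_pos: [0.5045, -0.1467, 0.0927]
tool_rot: [-101.5, 89.4, 168.0]
force: [-12.7, 1.2, 9.0]
grip_width: 0.0
```

Emit:
step_arm(deltas=[[-1,0,-0.011,0,0],[-1,0,-0.03,0,0],[-1,-0.03,-0.05,0,0],[-1,-0.08,-0.07,0,0],[-1,-0.12,-0.085,0,0],[-1,-0.12,-0.085,0,0]])

```text
time_s: 21.8
tool_pos: [0.426, -0.1462, 0.2169]
tool_rot: [104.6, 89.4, 14.1]
force: [1.6, 0.1, -0.3]
grip_width: 0.0008
```

Run:
```python
from h import *
st()
v,u=np.mgrid[0:384,0:512]; uv=np.c_[u.ravel(),v.ravel()]
I,D=read_camera('scene'); save('c10.png',I[195:265,205:275],7); P=dep('scene',uv,D)
a=(D.ravel()>0)&(abs(P[:,1]+.145)<.015)&(abs(P[:,0]-.515)<.035)&(P[:,2]>.062)&(P[:,2]<.1)
q=P[a]; q=q[np.argsort(q[:,2])]; print(q[::max(1,len(q)//10)].round(3))
```

```text
t 21.8 tcp [ 0.426  -0.1462  0.2169] jaw yaw -90.53 w 0.0008 F [ 1.58  0.12 -0.25] q7 -81.1
[[ 0.515 -0.15   0.065]
 [ 0.519 -0.149  0.068]
 [ 0.514 -0.149  0.069]
 [ 0.52  -0.151  0.078]
 [ 0.517 -0.146  0.082]
 [ 0.528 -0.149  0.084]
 [ 0.52  -0.15   0.084]
 [ 0.526 -0.152  0.087]
 [ 0.522 -0.147  0.089]
 [ 0.525 -0.15   0.09 ]
 [ 0.52  -0.144  0.091]
 [ 0.531 -0.146  0.091]
 [ 0.528 -0.143  0.091]
 [ 0.528 -0.149  0.092]
 [ 0.527 -0.141  0.093]
 [ 0.527 -0.147  0.094]
 [ 0.525 -0.145  0.097]]
```

View pics/c10.png

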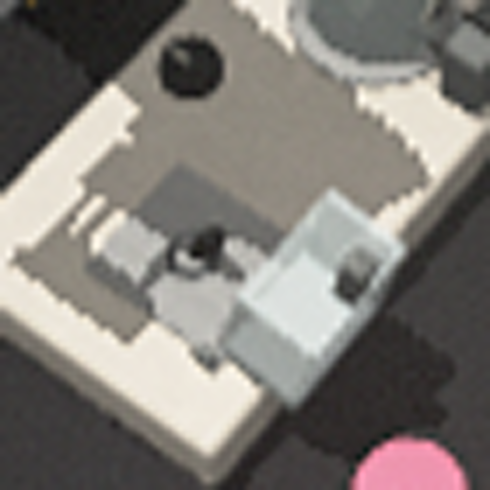

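The toggle now leans to the hinge side, with its tip at x of about 0.527 and the pivot at 0.515. The 12 N rise means it reached its end stop. I go back to the tab.

Emit:
step_arm(deltas=[[-0.6,0,0.04,0,0],[-0.3,0,0.09,0,0],[0,0,0.14,0,0],[0,0,0.18,0,0],[0,0,0.19,0,0],[0,0,0.19,0,0],[0,0.02,0.19,0,0],[0,0.045,0.19,0,0],[0,0.062,0.19,0,0],[0,0.067,0.19,0,0],[0,0.067,0.19,0,0]])

```text
time_s: 23.22
tool_pos: [0.6138, -0.1477, 0.1469]
tool_rot: [144.5, 90.0, 53.9]
force: [0.6, -0.5, -0.2]
grip_width: 0.0436
```

Emit:
step_arm(deltas=[[-0.3,0,0,0,0],[-0.6,0,0,0,0],[-1,0,0,0,0],[-1,0,0,0,0],[-1,0,0,0,0]], newtons=8)

```text
time_s: 23.85
tool_pos: [0.6141, -0.1471, 0.1466]
tool_rot: [-179.7, 90.0, 89.8]
force: [-0.3, 1.0, 0.5]
grip_width: 0.0138
```

Emit:
step_arm(deltas=[[-1,-0.005,-0.007,0,0],[-1,-0.0095,-0.014,0,0],[-1,-0.0125,-0.023,0,0],[-1,-0.0155,-0.032,0,0],[-1,-0.0175,-0.042,0,0],[-1,-0.018,-0.051,0,0],[-1,-0.0185,-0.06,0,0],[-1,-0.018,-0.07,0,0],[-1,-0.0165,-0.079,0,0],[-1,-0.0145,-0.088,0,0],[-1,-0.008,-0.106,0,0],[-1,-0.008,-0.106,0,0]])

```text
time_s: 25.35
tool_pos: [0.5066, -0.1462, 0.1589]
tool_rot: [-168.0, 89.7, 101.4]
force: [-14.5, 8.5, 33.9]
grip_width: 0.0138
```

```bash
python3 -c "
from h import *
st([.451,-.1455,.096],-90.5)"
```

```text
t 25.35 tcp [ 0.5066 -0.1462  0.1589] jaw yaw -90.55 w 0.0138 F [-14.52   8.51  33.88] q7 -70.1
tool delta [ 0.0629 -0.0555  0.0002] turn -0.05
```

The 34 N is radial. The grip ended up too close to the cover's front wall, so the fingertips bear on it. I slide outward along the tab.

Emit:
step_arm(deltas=[[-1,-0.002,-0.001,0,0],[-1,-0.004,-0.002,0,0],[-1,-0.006,-0.003,0,0],[-1,-0.007,-0.004,0,0],[-1,-0.007,-0.004,0,0]])

```text
time_s: 25.98
tool_pos: [0.5041, -0.1459, 0.1606]
tool_rot: [110.1, 89.9, 19.6]
force: [4.9, 4.2, -7.8]
grip_width: 0.014
```

```bash
python3 -c "
from h import *
st([.499,-.1462,.155],-90.5)"
```

```text
t 25.98 tcp [ 0.5041 -0.1459  0.1606] jaw yaw -90.51 w 0.014 F [ 4.92  4.18 -7.8 ] q7 -70.8
tool delta [ 0.0056 -0.0051  0.0003] turn -0.01
```

Emit:
step_arm(deltas=[[-1,0.004,-0.0063,0,0],[-1,0.0072,-0.0115,0,0],[-1,0.0107,-0.0168,0,0],[-1,0.0145,-0.0217,0,0],[-1,0.0185,-0.0264,0,0],[-1,0.0228,-0.0309,0,0],[-1,0.0273,-0.0352,0,0],[-1,0.032,-0.0392,0,0],[-1,0.0369,-0.043,0,0],[-1,0.042,-0.0465,0,0],[-1,0.0473,-0.0497,0,0],[-1,0.0473,-0.0497,0,0]])

```text
time_s: 27.48
tool_pos: [0.4582, -0.1475, 0.1211]
tool_rot: [107.9, 89.6, 17.3]
force: [-11.0, 5.1, 49.9]
grip_width: 0.0018
```

The tab slipped out and the closed fingers are pressing on it from above. I back off upward at once and look.

Emit:
step_arm(deltas=[[-1,-0.015,0,0,0],[-1,-0.04,0,0,0],[-1,-0.08,-0.02,0,0],[-1,-0.1,-0.03,0,0],[-1,-0.1,-0.03,0,0]])

```text
time_s: 28.1
tool_pos: [0.4243, -0.1468, 0.2151]
tool_rot: [110.0, 89.8, 19.4]
force: [-0.7, -0.4, 0.3]
grip_width: 0.0003
```

Run:
```python
from h import *
st()
v,u=np.mgrid[0:384,0:512]; uv=np.c_[u.ravel(),v.ravel()]
for n in('scene','top'):
    I,D=read_camera(n); P=dep(n,uv,D); np.savez(n+'4.npz',I=I,D=D)
    if n=='scene': save('c11.png',I[165:275,190:310],5)
    a=(D.ravel()>0)&(abs(P[:,1]+.145)<.03)&(abs(P[:,0]-.5)<.1)&(P[:,2]>.065)&(P[:,2]<.18); q=P[a]
    for x in np.arange(.42,.6,.01):
        w=q[abs(q[:,0]-x)<.005]
        if len(w): print(n,x.round(3),len(w),np.percentile(w[:,2],[10,50,90]).round(3))
```

```text
t 28.1 tcp [ 0.4243 -0.1468  0.2151] jaw yaw -90.58 w 0.0003 F [-0.7  -0.39  0.29] q7 -82.2
scene 0.44 13 [0.096 0.104 0.106]
scene 0.45 12 [0.096 0.104 0.109]
scene 0.46 12 [0.1   0.102 0.105]
scene 0.47 22 [0.102 0.105 0.108]
scene 0.48 43 [0.103 0.105 0.107]
scene 0.49 44 [0.104 0.106 0.108]
scene 0.5 40 [0.103 0.106 0.109]
scene 0.51 45 [0.103 0.105 0.108]
scene 0.52 46 [0.103 0.105 0.108]
scene 0.53 46 [0.103 0.106 0.108]
scene 0.54 43 [0.104 0.106 0.109]
scene 0.55 87 [0.068 0.091 0.107]
scene 0.56 3 [0.066 0.066 0.067]
top 0.47 7 [0.083 0.102 0.106]
top 0.48 27 [0.1   0.105 0.11 ]
top 0.49 41 [0.1   0.104 0.108]
top 0.5 46 [0.1   0.104 0.108]
top 0.51 34 [0.099 0.104 0.108]
top 0.52 47 [0.099 0.103 0.106]
top 0.53 51 [0.099 0.103 0.108]
top 0.54 33 [0.102 0.104 0.108]
top 0.55 19 [0.068 0.102 0.106]
```

No more pictures can be viewed, so I check by numbers: cover plane, flask, toggle darkness under the cover, and bystanders.

Run:
```python
from h import *
v,u=np.mgrid[0:384,0:512]; uv=np.c_[u.ravel(),v.ravel()]
for n in('scene','top'):
    for k in('0','4'):
        Z=np.load(n+k+'.npz'); I,D=Z['I'],Z['D']; P=dep(n,uv,D); ok=D.ravel()>0
        a=ok&(abs(P[:,1]+.145)<.03)&(P[:,0]>.485)&(P[:,0]<.54)&(P[:,2]>.095)&(P[:,2]<.13); q=P[a]
        A=np.c_[q[:,0]-.557,np.ones(len(q))]; s=np.linalg.lstsq(A,q[:,2],rcond=None)[0]
        g=I.astype(int).sum(2).ravel(); b=a&(g<np.percentile(g[a],6)); Q=atz(n,uv[b],.08)
        print(n,k,'cover slope,z@hinge',s.round(3),'mean z',q[:,2].mean().round(4),'dark',Q.mean(0).round(3),np.median(Q,0).round(3),g[b].mean().round(0),g[a].mean().round(0))
    m=ok&(np.hypot(P[:,0]-.497,P[:,1]-.031)<.12)
    a=m&(P[:,2]>.193)&(P[:,2]<.209); c=P[a].mean(0); a=m&(P[:,2]>.14)&(P[:,2]<.185)&(P[:,0]>.54); d=P[a].mean(0)
    print('flask cap',c.round(4),'arm yaw',np.degrees(np.arctan2(d[1]-c[1],d[0]-c[0])).round(2))
    Z0=np.load(n+'0.npz'); df=(abs(Z0['D']-D)>.02)&(D>0)&(Z0['D']>0); df=cv2.morphologyEx(df.astype(np.uint8),cv2.MORPH_OPEN,np.ones((4,4)))
    N,L,S,C=cv2.connectedComponentsWithStats(df); print('changed',[(C[i].round(0).tolist(),int(S[i,4])) for i in range(1,N) if S[i,4]>25])
st()
```

```text
scene 0 cover slope,z@hinge [-0.103  0.106] mean z 0.1101 dark [ 0.503 -0.147  0.08 ] [ 0.503 -0.147  0.08 ] 504.0 562.0
scene 4 cover slope,z@hinge [0.007 0.106] mean z 0.1057 dark [ 0.512 -0.144  0.08 ] [ 0.521 -0.145  0.08 ] 504.0 549.0
flask cap [0.4992 0.0283 0.2017] arm yaw -0.25
changed [([157.0, 76.0], 11713), ([298.0, 34.0], 1568), ([304.0, 62.0], 28), ([304.0, 166.0], 540), ([261.0, 186.0], 644), ([190.0, 195.0], 321)]
top 0 cover slope,z@hinge [-0.11   0.104] mean z 0.1086 dark [ 0.5   -0.143  0.08 ] [ 0.5   -0.144  0.08 ] 667.0 700.0
top 4 cover slope,z@hinge [-0.015  0.103] mean z 0.1035 dark [ 0.509 -0.155  0.08 ] [ 0.513 -0.144  0.08 ] 704.0 740.0
flask cap [0.4953 0.0333 0.2004] arm yaw 1.14
changed [([208.0, 170.0], 400), ([266.0, 183.0], 416), ([221.0, 301.0], 21833), ([280.0, 310.0], 80), ([294.0, 323.0], 82)]
t 28.2 tcp [ 0.4239 -0.1462  0.2134] jaw yaw -90.55 w 0.0003 F [-0.37 -0.95 -0.19] q7 -82.2
```

```bash
python3 -c "
from h import *
print(env.sign_off())"
```

```text
the job is handed in; nothing more can be done
None
```

I placed the spinner flask on the stirrer plate with its side arm facing the reader, switched the toggle on, and closed the cover. I then handed the job in at about 28 s. Closing the cover did not go cleanly.

**Last checks:**
- **Flask:** it is upright and centred to about 1.5 mm. The two cameras put the arm's direction at −0.3° and +1.1°, and the target was about −0.5°.
- **Toggle:** the push rose to about 13 N, which I took as its end stop. The handle then leaned towards the hinge. Seen through the closed cover, the dark handle still sits on the hinge side, though more weakly in the top view.
- **Cover:** its top is level to within about 0.015 rad, against about 0.1 rad ajar at the start.
- **Bystanders:** comparing depth pictures from before and after showed no changes apart from the flask and, as far as I can tell, the arm. Anything hidden behind the arm was not compared.

**What went wrong:**
- **First force peak:** while I lowered the cover, the fingertips pressed against its front wall. That gave about 36 to 38 N in total at the wrist (34 N vertical).
- **Second force peak:** after I slid the grip outward, the tab slipped out of the fingers. The closed fingers then pushed the cover down the rest of the way with about 50 N at the wrist. That is below the 120 N wrist limit. It came through the fingertips, so I believe the 40 N limit on the arm and gripper body does not apply.
- **Unviewed final picture:** I had used up the 12 picture views, so I confirmed the closed cover from depth and brightness readings only.

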